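# File the piled slide boxes

### The job

The slide boxes from the microscope have been left in one pile: take the pile apart and put each box in the filing tray of its own colour, lying flat on the tray's floor inside the rim, lengthwise. The slides are glass, so set the boxes down gently, without dropping or tipping any, and leave the oil bottle and the tube rack where they stand.

Things in the scene. Friction and masses are not known exactly. Their poses are not given: they have to be found in the camera images.
- box_blue: blue plastic box of glass slides, lid latched shut: a rigid block 88 x 66 x 32 mm (x, y, z), about 160 g; small white label on the lid. Origin: centre of the underside; x along the 88 mm, z up. Grip across its 66 mm width. At the start at the bottom of the pile, underside at height 0 mm; each box lies crosswise on the one below.
- box_yellow: yellow plastic box of glass slides, lid latched shut: a rigid block 88 x 54 x 32 mm (x, y, z), about 130 g; small white label on the lid. Origin: centre of the underside; x along the 88 mm, z up. Grip across its 54 mm width. At the start second from the bottom, across the blue box, underside at height 32 mm; each box lies crosswise on the one below.
- box_red: red plastic box of glass slides, lid latched shut: a rigid block 88 x 42 x 32 mm (x, y, z), about 100 g; small white label on the lid. Origin: centre of the underside; x along the 88 mm, z up. Grip across its 42 mm width. At the start third from the bottom, across the yellow box, underside at height 64 mm; each box lies crosswise on the one below.
- box_green: green plastic box of glass slides, lid latched shut: a rigid block 88 x 30 x 32 mm (x, y, z), about 70 g; small white label on the lid. Origin: centre of the underside; x along the 88 mm, z up. Grip across its 30 mm width. At the start on top, across the red box, underside at height 96 mm; each box lies crosswise on the one below.
- tray_blue: low grey tray with blue liner and label, fixed to the bench, the place of the blue box. Inside 104 x 82 mm (x, y): 8 mm of play all round the box. Walls 3 mm thick, floor 3 mm and rim 8 mm above the bench. Origin: centre of its underside at bench height; x along the 104 mm, z up. The box lies lengthwise along x, either way round.
- tray_yellow: low grey tray with yellow liner and label, fixed to the bench, the place of the yellow box. Inside 104 x 70 mm (x, y): 8 mm of play all round the box. Walls 3 mm thick, floor 3 mm and rim 8 mm above the bench. Origin: centre of its underside at bench height; x along the 104 mm, z up. The box lies lengthwise along x, either way round.
- tray_red: low grey tray with red liner and label, fixed to the bench, the place of the red box. Inside 104 x 58 mm (x, y): 8 mm of play all round the box. Walls 3 mm thick, floor 3 mm and rim 8 mm above the bench. Origin: centre of its underside at bench height; x along the 104 mm, z up. The box lies lengthwise along x, either way round.
- tray_green: low grey tray with green liner and label, fixed to the bench, the place of the green box. Inside 104 x 46 mm (x, y): 8 mm of play all round the box. Walls 3 mm thick, floor 3 mm and rim 8 mm above the bench. Origin: centre of its underside at bench height; x along the 104 mm, z up. The box lies lengthwise along x, either way round.
- oil_bottle: small amber dropper bottle with black cap, diameter 28 mm, 60 mm high, stands loose among the trays; leave it alone. Origin: centre of its underside, z up.
- tube_rack: grey rack with five capped blood tubes, 24 x 112 x 96 mm (x, y, z), stands loose at the left far edge of the work; leave it alone. Origin: centre of its underside, z up.
Mind the look-alikes: they are no part of the job. What is shaped like the box_yellow but green or turquoise is not meant. What is shaped like the tray_yellow but pink is not meant.

How it is judged:
By the outcome, as a careful person would: the job done as asked, in the order asked, and still so for the second after the job is handed in, with the robot touching nothing.
It also fails if it takes over 128 s, if anything falls off the work surface, if the arm or the gripper's body presses on something with over 40 N, if the wrist force passes 120 N, or if a joint passes its speed limit or range.

### The arm

A 7-joint arm with a two-finger parallel gripper is mounted at the origin on the work surface. World frame = base frame: x ahead of the robot, y to its left, z up, the work surface at z = 0. Lengths are in m, angles in rad, forces in N, time in s.
With the tool pointing down it reaches from about 0.4 to 0.9 m from the base axis. Payload 5.6 kg.
Tool frame: the origin (TCP) lies midway between the tips of the shut fingers; the grasp point (between the pads) lies 19 mm behind it; z points along the fingers, y is the line along which they close (so a half turn about z gives the same grasp; the last joint's range is limited). The gripper opens to 92 mm and grips with 3 to 60 N. Pads are 20 mm wide; open, the fingers measure 128 mm over their backs; the gripper's body (75 mm by 189 mm) begins 69 mm behind the grasp point.
Start: joints at [1.057, 0.468, -0.012, 1.603, 0.006, 1.071, -0.056], TCP at [0.295, -0.579, 0.215] pointing down, gripper open.
Joint ranges: [-2.53, 2.53], [-0.31, 2.02], [-1.57, 1.55], [0.28, 2.44], [-1.29, 4.43], [0.15, 1.84], [-2.92, 2.92]. Speed limits (rad/s): [2.57, 2.57, 3.14, 3.14, 3.14, 3.14, 3.14].

### API

Orientations are given as a 3x3 rotation matrix whose columns are the frame's x, y, z axes.
In Python, from station import env, effector, solver, viewer, workorder, search_frame, tip_of gives the robot as it stands. Calls block until the motion is done:
- env.reach(position, orientation): joint-space move of the TCP to a pose.
- env.movel(position, frame=None, rate=0.15): straight line of the TCP; frame=None keeps the orientation; rate is the mean speed in m/s.
- env.goto_joints(angles): joint-space move.
- effector.release() and effector.grasp(squeeze=None): open the fingers fully, or close them until they stop; squeeze is the grip in N (None keeps the last).
- env.pause(seconds).
- solver.inverse_kinematics(position, orientation): joint angles nearest the present ones, or None.
- env.sense(): the state.
- viewer.read_camera(name): name is "scene" or "side" or "wrist"; returns (picture, depth): 384x512x3 uint8, red, green, blue; 384x512 float32, m along the optical axis (not along the pixel's ray), 0 where there is no reading.
- viewer.camera_info(name): a dict with "intrinsics" (3x3 intrinsics, pixels), "eye" and "rotation" of the camera in the world; the wrist camera has in their place "T_tool_cam" (4x4, takes a point from camera to tool coordinates, whose origin is the TCP and whose axes are the flange's). Camera axes: x right, y up, looking along -z (the intrinsics and any distortion apply to the point x, -y, -z); pixel columns grow to the right and rows downward; lengths in m; the calibration is good to about 2 mm. The wrist camera is an equidistant fisheye: a pixel r from the principal point sees the ray r / f radians off the axis. A picture is of the moment at which its call begins: read the wrist's pose just before it. camera_info takes no time and is no camera call.
A pose or a line that the arm cannot do raises env.PlanningError and nothing moves.
- workorder.finish_job(): hands the job in; it is judged then, once.
Trained networks look in the newest picture that a camera, given by its name, has taken for a name from the list of things; names that differ only in an ending like _2 or _b are one class to them, and where a whole thing is asked for, a point or a joint stands for the part that bears it (a point fixed in the world has none). Each returns a list of dicts, best first, with "score" (0 to 1); they miss things now and then, are a little off and sometimes report something else, mostly with a low value. They report only what shows in the picture. A call takes as long as a camera call. They do not tell look-alikes from the thing itself.
- search_frame(camera, name): "at" ([x, y, z] in m, in world coordinates, good to about 4 mm: the middle of the surface that is visible of it).
- tip_of(camera, name): "at" ([x, y, z] in m, in world coordinates, good to about 4 mm: a listed point, or the origin of a listed thing).
The state is a dict: "t": time; "joint_positions": joint angles; "joint_velocities": joint speeds; "tau": joint torques, N m; "ee_pos": TCP position; "tcp_rot": TCP orientation; "wrist_force": force on the tool from outside, world axes, zero at the start; "moment": the same for the moment, N m; "gripper_width": finger opening in m; "grasp_force": force on a finger pad.
Only numpy, scipy, OpenCV 4.12 (cv2) and the standard library are available. Lean on these libraries where they do the work, as an engineer would, in place of code of your own. Each camera call takes 0.05 s, during which the arm holds its last target. There are 200 camera calls.

## Working session

There is one attempt and no reset: what is moved stays moved. The work goes in short steps, each a Python script; the robot and the scene stay as the last script left them, time stands still between calls to the robot, and variables do not carry over. Pictures are saved under pics/ and viewed, at most 14 in all, crops included, and the job is handed in when it is done.

```bash
ls; mkdir -p pics; python3 - <<'E'
from station import env, viewer
import cv2, numpy as np
for n in("scene","side"):
    p,d=viewer.read_camera(n); np.savez(f"pics/{n}0.npz",p=p,d=d)
    cv2.imwrite(f"pics/{n}0.png",p[:,:,::-1]); i=viewer.camera_info(n); print(n,i)
    print((d>0).mean())
a,b=[cv2.imread(f"pics/{n}0.png") for n in("scene","side")]
E
```

```text
pics
scene {'intrinsics': array([[477.92324525,   0.        , 253.82114695],
       [  0.        , 477.92324525, 185.72491098],
       [  0.        ,   0.        ,   1.        ]]), 'eye': array([ 1.11494079, -0.84856781,  0.85308315]), 'rotation': array([[ 0.82062631, -0.35601269,  0.44702062],
       [ 0.5713025 ,  0.49242594, -0.65660502],
       [ 0.01363517,  0.79421134,  0.60748862]])}
0.9959665934244791
side {'intrinsics': array([[380.08453316,   0.        , 255.46128178],
       [  0.        , 380.08453316, 190.50905684],
       [  0.        ,   0.        ,   1.        ]]), 'eye': array([0.23525459, 0.78234927, 0.57748257]), 'rotation': array([[-0.94765225,  0.15903255, -0.27688241],
       [-0.31925681, -0.48686912,  0.8130397 ],
       [-0.00550572,  0.85887549,  0.51215484]])}
0.9960683186848959
```

View pics/scene0.png

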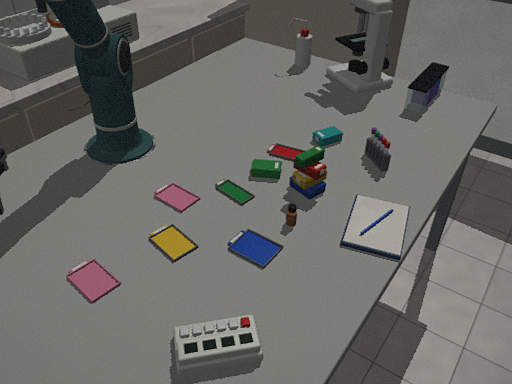

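View pics/side0.png

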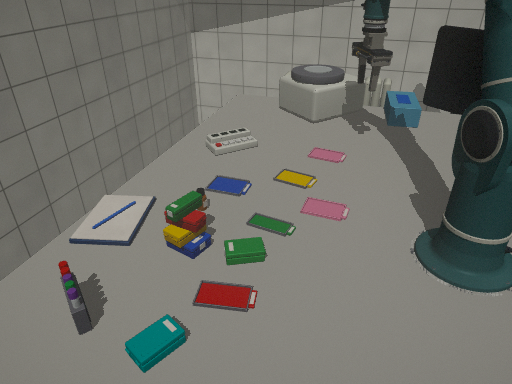

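```bash
cat > h.py <<'E'
import numpy as np, cv2
from station import env, effector, solver, viewer, workorder
HUE={'red':[(0,6),(174,180)],'yellow':[(18,30)],'green':[(50,75)],'blue':[(108,125)]}
def cloud(n, snap=None):
    p,d=snap if snap else viewer.read_camera(n)
    i=viewer.camera_info(n); K=i["intrinsics"]
    v,u=np.mgrid[:384,:512]
    c=np.stack([(u-K[0,2])/K[0,0]*d,-(v-K[1,2])/K[1,1]*d,-d],-1)
    return p,c@i["rotation"].T+i["eye"],d
def mask(p,col):
    h=cv2.cvtColor(p,cv2.COLOR_RGB2HSV).astype(int)
    m=np.zeros(p.shape[:2],bool)
    for a,b in HUE[col]: m|=(h[...,0]>=a)&(h[...,0]<=b)
    return m&(h[...,1]>120)&(h[...,2]>40)
def rects(p,W,col,zlo,zhi,minpx=60):
    """connected colour patches within a height band -> (centre xy, median z, sides, long-axis yaw, pixel)"""
    m=mask(p,col)&(W[...,2]>zlo)&(W[...,2]<zhi)&(W[...,0]>.1)&(W[...,0]<1.1)
    n,l,s,c=cv2.connectedComponentsWithStats(m.astype(np.uint8)); out=[]
    for k in range(1,n):
        if s[k,4]<minpx: continue
        q=W[l==k]; (cx,cy),(w,h),a=cv2.minAreaRect((q[:,:2]*1000).astype(np.float32))
        if w<h: w,h,a=h,w,a+90
        a=(a+90)%180-90
        out.append((round(cx/1000,4),round(cy/1000,4),round(float(np.median(q[:,2])),4),round(w),round(h),round(a,1),c[k].round().astype(int).tolist(),int(s[k,4])))
    return out
E
python3 - <<'E'
from h import *
for n in("scene","side"):
    f=np.load(f"pics/{n}0.npz"); p,W,d=cloud(n,(f['p'],f['d']))
    for c in HUE:
        print(n,c,'low',*rects(p,W,c,-.02,.014),sep='\n  ')
        print(n,c,'high',*rects(p,W,c,.014,.2,40),sep='\n  ')
    h=cv2.cvtColor(f['p'],cv2.COLOR_RGB2HSV)
p=cv2.imread("pics/scene0.png"); q=cv2.imread("pics/side0.png")
a=cv2.resize(p[120:270,140:350],None,fx=2.6,fy=2.6,interpolation=cv2.INTER_CUBIC)
cv2.imwrite("pics/crop1.png",np.clip(a*1.5,0,255).astype(np.uint8))
E
```

```text
scene
  red
  low
  (0.4684, 0.2837, 0.0017, 92, 54, 9.8, [285, 151], 229)
scene
  red
  high
  (0.1515, 0.9245, 0.1463, 43, 32, -74.7, [304, 32], 55)
  (0.7512, 0.384, 0.0913, 38, 16, -43.9, [385, 142], 52)
  (0.6213, 0.1506, 0.0831, 85, 42, -8.6, [312, 170], 217)
  (0.7588, -0.3497, 0.0333, 20, 17, -37.7, [245, 322], 71)
scene
  yellow
  low
  (0.455, -0.2409, 0.0019, 110, 74, -11.0, [173, 242], 754)
scene
  yellow
  high
  (0.6246, 0.1542, 0.0486, 91, 52, 71.8, [307, 180], 245)
scene
  green
  low
  (0.4915, 0.128, 0.0072, 81, 16, 31.6, [266, 175], 87)
  (0.4581, 0.0178, 0.002, 101, 44, -7.2, [235, 191], 295)
scene
  green
  high
  (0.62, 0.151, 0.1259, 90, 30, 72.7, [307, 155], 213)
  (0.4809, 0.1463, 0.0296, 86, 56, 27.2, [265, 167], 339)
scene
  blue
  low
  (0.6108, 0.1252, 0.0088, 86, 11, -14.3, [301, 191], 69)
  (0.6365, -0.1336, 0.0021, 107, 81, -0.7, [255, 247], 898)
scene
  blue
  high
  (0.629, 0.1326, 0.0272, 102, 57, 24.2, [311, 187], 181)
  (0.851, 0.1163, 0.0198, 136, 7, 77.4, [376, 222], 92)
side
  red
  low
  (0.4767, 0.282, 0.0024, 103, 61, 9.2, [223, 295], 1025)

[... 244 characters left out ...]
3, 0.161, 0.0544, 88, 55, 71.9, [180, 235], 512)
side
  green
  low
  (0.4606, 0.014, 0.0023, 101, 43, -9.2, [270, 223], 353)
  (0.4665, 0.1743, 0.008, 84, 6, 27.3, [245, 260], 152)
side
  green
  high
  (0.6174, 0.1566, 0.1269, 90, 30, 73.7, [184, 201], 276)
  (0.4767, 0.1534, 0.0308, 88, 54, 26.3, [245, 249], 705)
  (0.7077, 0.4215, 0.0939, 14, 14, 59.2, [69, 284], 65)
side
  blue
  low
  (0.6389, -0.1384, 0.0023, 102, 79, -0.1, [228, 185], 408)
  (0.6211, 0.188, 0.0084, 86, 23, -0.5, [183, 251], 113)
side
  blue
  high
  (0.1505, -0.9241, 0.0812, 122, 48, -84.4, [403, 99], 96)
  (0.85, 0.1231, 0.0195, 136, 9, 78.1, [113, 215], 112)
  (0.5889, 0.1667, 0.0299, 66, 29, 74.6, [196, 243], 221)
```

View pics/crop1.png

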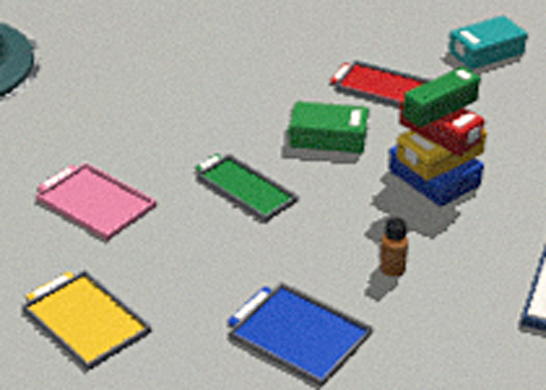

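Candidates, by scene pixel:
- **Green box:** (309,157) on top of the pile, not the loose green look-alike at (266,169). The turquoise one at (327,136) is also a look-alike.
- **Red, yellow and blue boxes:** (312,170), (310,180) and (307,190) in the pile.
- **Trays:** red (287,153), green (234,191), yellow (173,243), blue (255,248). The pink trays at (177,197) and (93,280) are not meant.

The crop confirms these choices. Next I'll refine the measurements with the wrist camera.

```bash
cat >> h.py <<'E'
def wrist():
    s=env.sense(); p,d=viewer.read_camera("wrist"); i=viewer.camera_info("wrist")
    K=i["intrinsics"]; T=np.asarray(i["T_tool_cam"])
    v,u=np.mgrid[:384,:512]; x=(u-K[0,2])/K[0,0]; y=(v-K[1,2])/K[1,1]
    th=np.hypot(x,y); k=np.tan(np.minimum(th,1.5))/np.maximum(th,1e-6)
    c=np.stack([x*k*d,-y*k*d,-d],-1)
    d=np.where(th<1.2,d,0)
    W=(c@T[:3,:3].T+T[:3,3])@np.asarray(s["tcp_rot"]).T+np.asarray(s["ee_pos"])
    W[d<=0]=9
    return p,W,d
def R(deg):
    a=np.radians(deg); c,s=np.cos(a),np.sin(a)
    return np.array([[c,s,0],[s,-c,0],[0,0,-1.]])
def frame(pos,deg):
    """of the two half-turn-equivalent grasps, the one with the last joint nearer mid-range"""
    best=None
    for k in (0,180):
        q=solver.inverse_kinematics(np.array(pos),R(deg+k))
        if q is not None and (best is None or abs(q[6])<best[0]): best=(abs(q[6]),R(deg+k),q)
    return best
E
python3 - <<'E'
from h import *
print(np.round(viewer.camera_info("wrist")["T_tool_cam"],3), viewer.camera_info("wrist")["intrinsics"][0])
for p,a in [((.619,.154,.12),73),((.46,.016,.03),-8),((.476,.283,.03),9.5),((.451,-.242,.03),-11),((.638,-.136,.03),0),((.62,.154,.03),-16)]:
    f=frame(p,a); print(p, None if f is None else np.round(f[2],2))
    f=frame((p[0],p[1],.26),a); print('   ', None if f is None else np.round(f[2],2))
env.movel([.295,-.579,.40],rate=.25)
for k,(pos,a) in enumerate([((.5,-.1,.40),0),((.57,.17,.36),0)]):
    f=frame(pos,a)
    env.reach(np.array(pos),f[1]); p,W,d=wrist()
    print(env.sense()["t"], env.sense()["wrist_force"])
    cv2.imwrite(f"pics/w{k}.png",p[:,:,::-1]); np.savez(f"pics/w{k}.npz",p=p,W=W)
    for c in HUE:
        print(c,*rects(p,W,c,-.02,.014),sep='\n  '); print(' high',*rects(p,W,c,.022,.2),sep='\n  ')
    m=(W[...,0]<1)&(np.abs(W[...,2])<.01); print('bench z',np.median(W[m][:,2]))
E
```

```text
[[-0.001  0.959  0.284  0.08 ]
 [ 1.     0.001  0.001  0.   ]
 [ 0.001  0.284 -0.959 -0.169]
 [ 0.     0.     0.     1.   ]] [297.31863964   0.         254.23751334]
(0.619, 0.154, 0.12) [ 0.1   0.63 -0.56  1.68  0.39  0.95 -0.9 ]
    [ 0.17  0.5  -0.66  1.55  0.32  1.2  -0.84]
(0.46, 0.016, 0.03) [ 0.39  0.54 -0.59  2.15  0.54  0.6   0.84]
    [ 0.66  0.18 -0.84  1.95  0.16  1.07  1.18]
(0.476, 0.283, 0.03) [ 0.06  0.78 -0.88  1.92  0.82  0.85  0.48]
    [ 0.28  0.56 -1.2   1.74  0.55  1.23  0.67]
(0.451, -0.242, 0.03) [ 0.43  0.52 -0.    2.06  0.    0.57 -1.34]
    [ 0.49  0.19 -0.07  1.88  0.02  1.07 -1.35]
(0.638, -0.136, 0.03) [ 0.57  0.79 -0.6   1.68  0.56  0.85  1.31]
    [ 0.62  0.53 -0.67  1.51  0.34  1.22  1.47]
(0.62, 0.154, 0.03) [ 0.26  0.86 -0.81  1.7   0.76  0.92  0.43]
    [ 0.26  0.55 -0.81  1.54  0.41  1.23  0.68]
2.925 [ 0.02542472  0.39017734 -0.69588064]
red
  (0.4761, 0.2814, 0.0028, 104, 62, 10.1, [80, 160], 953)
 high
  (0.7566, -0.3467, 0.0343, 18, 15, -42.1, [384, 18], 63)
  (0.6465, 0.1497, 0.0952, 41, 31, 79.6, [111, 72], 308)
  (0.5876, 0.1598, 0.0953, 42
[... 624 characters left out ...]
17, 0.0026, 105, 59, 9.3, [317, 95], 1824)
 high
  (0.5885, 0.1592, 0.0953, 43, 31, 73.6, [248, 169], 538)
  (0.6521, 0.1499, 0.0954, 40, 18, 78.9, [241, 210], 129)
yellow
  (0.4495, -0.239, 0.0022, 117, 74, -10.6, [54, 98], 1266)
 high
  (0.5935, 0.1291, 0.0628, 20, 15, -14.2, [229, 166], 114)
  (0.6129, 0.1912, 0.0631, 36, 21, 59.4, [269, 179], 222)
green
  (0.4579, 0.016, 0.0024, 103, 44, -8.8, [169, 87], 1293)
 high
  (0.4773, 0.1506, 0.0314, 86, 51, 27.1, [242, 93], 1370)
  (0.6166, 0.1534, 0.1272, 87, 29, 73.8, [241, 190], 1161)
blue
  (0.6365, -0.1346, 0.0023, 104, 85, -0.0, [103, 183], 1657)
 high
  (0.5845, 0.1656, 0.0311, 64, 23, 72.1, [253, 156], 270)
bench z -0.000519600816123067
```

View pics/w1.png

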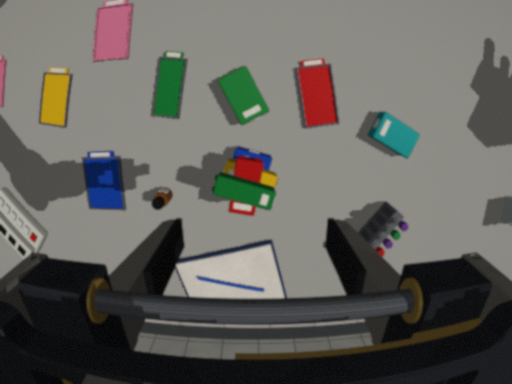

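The wrist view agrees with the other two cameras. It shows the pile at (245,185), the bottle at (163,198) and the four trays. The yellow tray patch (117 mm long) includes its label strip, so I'll trim that off. I'll locate the bottle too, then move the green box.

```bash
cat >> h.py <<'E'
TR={'red':(.4759,.2816,9.5),'green':(.4582,.0167,-8.8),'blue':(.6365,-.1352,-.1)}
US={'green':.096,'red':.064,'yellow':.032,'blue':0.}
TOP={k:v+.032 for k,v in US.items()}
def F(): return np.array(env.sense()["wrist_force"])
def pick(col,x,y,yaw,tip=.009):
    z=US[col]+tip; hz=max(z+.06,.16); P=np.array([x,y,hz]); f=frame(P,yaw)[1]
    effector.release(); env.reach(P,f); env.movel([x,y,z+.01],f,.12); env.movel([x,y,z],f,.03)
    effector.grasp(15); env.pause(.2); s=env.sense()
    print(col,'grip width',round(s["gripper_width"],4),'force',s["grasp_force"],'F',F().round(2))
    env.movel([x,y,z+.012],f,.04); env.movel([x,y,max(z+.05,.17)],f,.15)
    print('lifted width',round(env.sense()["gripper_width"],4),'F',F().round(2),'t',env.sense()["t"])
def place(col,tip=.009):
    x,y,yaw=TR[col]; z=tip+.003; f=frame((x,y,.17),yaw)[1]
    env.movel([x,y,.17],f,.25); env.movel([x,y,z+.012],f,.15); env.pause(.2); f0=F()
    for dz in np.arange(.006,-.0021,-.001):
        env.movel([x,y,z+dz],f,.02); env.pause(.05)
        if (F()-f0)[2]>1.0: break
    print('set at dz',round(dz,4),'dF',(F()-f0).round(2),'ee',np.round(env.sense()["ee_pos"],4))
    effector.release(); env.pause(.2); env.movel([x,y,z+.06],f,.12); env.movel([x,y,.2],f,.25)
    print('t',env.sense()["t"],'width',env.sense()["gripper_width"])
E
python3 - <<'E'
from h import *
for k in (0,1):
    g=np.load(f"pics/w{k}.npz"); p,W=g['p'],g['W']
    m=mask(p,'yellow')&(W[...,2]<.014)&(abs(W[...,1]+.24)<.07)
    q=W[m]; a=np.radians(-11); r=(q[:,:2]-[.45,-.24])@np.array([np.cos(a),np.sin(a)])*1000
    print(np.histogram(r,np.arange(-70,70,4))[0])
g=np.load("pics/w1.npz"); print('bottle',g['W'][195:207:3,156:168:4].reshape(-1,3).round(3).tolist()[:6])
pick('green',.6173,.153,73.7)
place('green')
E
```

```text
[ 0  0  5 11  8 26 63 65 61 69 64 64 66 67 65 68 64 67 64 67 69 66 69 67
 70 67 68 68 69 68 70 63  7  0]
[ 0  0  4  6  8 19 48 48 50 49 49 49 46 48 47 46 47 46 48 49 45 46 47 47
 47 49 47 44 46 45 49 46  1  0]
bottle [[0.649, -0.007, 0.039], [0.649, 0.0, 0.039], [0.648, 0.008, 0.04], [0.648, -0.001, 0.057], [0.65, 0.004, 0.052], [0.653, 0.008, 0.042]]
green grip width 0.0301 force 14.996760338544846 F [-1.16 -1.05  0.43]
lifted width 0.0297 F [-0.39 -1.02 -0.26] t 9.925
set at dz -0.001 dF [-3.03  0.7  10.43] ee [0.4583 0.0167 0.0117]
t 18.225 width 0.09184595491062299
```

```bash
sed -i "s/-.0021,-.001)/-.0021,-.0005)/; s/\[2\]>1.0/[2]>0.8/" h.py; echo "TR['yellow']=(.4559,-.2411,-11.1)
def look(col):
    o=[]
    env.reach(np.array([.52,.15,.33]),frame((.52,.15,.33),0)[1])
    for n in('scene','side','wrist'):
        p,W,d=wrist() if n=='wrist' else cloud(n)
        cv2.imwrite(f'pics/{n}_{col}.png',p[:,:,::-1])
        print(n,'box',[r for r in rects(p,W,col,TOP[col]-.01,TOP[col]+.01)])
        for c in HUE:
            for r in rects(p,W,c,.025,.045): print('   low boxes',c,r)
" >> h.py; python3 - <<'E'
from h import *
look('red'); print(env.sense()["t"])
E
```

```text
scene box [(0.6189, 0.1538, 0.0946, 90, 49, -8.0, [308, 163], 296)]
   low boxes red (0.7587, -0.3497, 0.0335, 21, 16, -44.8, [245, 322], 72)
   low boxes yellow (0.6379, 0.1398, 0.0394, 95, 44, 43.7, [309, 182], 99)
   low boxes green (0.4808, 0.1479, 0.0305, 85, 56, 28.1, [265, 165], 268)
   low boxes green (0.4599, 0.0127, 0.0331, 90, 32, -8.9, [235, 185], 196)
   low boxes blue (0.6517, 0.1446, 0.0305, 67, 22, 74.8, [315, 187], 96)
side box [(0.6174, 0.1571, 0.0947, 90, 44, -9.6, [186, 214], 471), (0.749, 0.389, 0.0942, 37, 14, -37.4, [64, 267], 109)]
   low boxes yellow (0.607, 0.1757, 0.0394, 96, 42, 42.2, [185, 238], 168)
   low boxes green (0.4565, 0.019, 0.0335, 85, 31, -7.4, [269, 215], 261)
   low boxes green (0.4778, 0.1531, 0.0313, 86, 54, 27.0, [245, 247], 578)
   low boxes blue (0.5866, 0.1673, 0.0303, 65, 26, 72.2, [197, 242], 162)
wrist box [(0.6167, 0.1555, 0.0955, 90, 41, -9.8, [260, 222], 1324)]
   low boxes green (0.4579, 0.0174, 0.0342, 90, 31, -9.7, [173, 118], 892)
   low boxes green (0.4775, 0.1505, 0.0315, 86, 51, 27.2, [255, 124], 1541)
   low boxes blue (0.5844, 0.1654, 0.0311, 64, 22, 72.8, [265, 190], 302)
19.175
```

View pics/wrist_red.png

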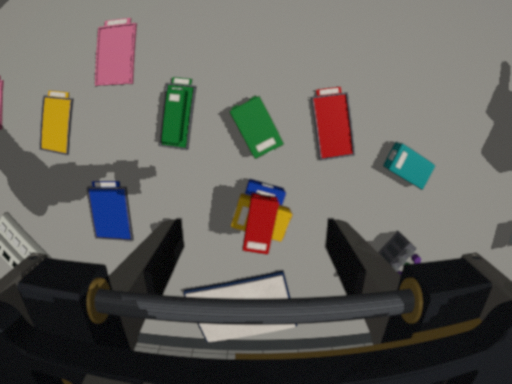

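The green box lies centred in its tray at (177,115), with its top at 34 mm. Red is now the exposed top of the pile at (261,222). Next are red and yellow.

```bash
python3 - <<'E'
from h import *
pick('red',.6168,.1552,-9.5); place('red'); look('yellow'); print(env.sense()["t"])
E
```

```text
red grip width 0.042 force 14.999667406082153 F [-0.82 -0.26  0.12]
lifted width 0.0419 F [-0.31  0.53 -1.23] t 23.6417
set at dz 0.0005 dF [-0.53 -0.23  1.08] ee [0.4759 0.2816 0.0125]
t 32.0417 width 0.0918909623417504
scene box [(0.623, 0.1545, 0.0625, 88, 54, 73.6, [310, 172], 360)]
   low boxes red (0.48, 0.2787, 0.0334, 85, 47, 8.3, [288, 146], 214)
   low boxes red (0.7592, -0.3501, 0.0335, 19, 17, -49.2, [245, 321], 69)
   low boxes yellow (0.637, 0.1398, 0.039, 95, 43, 43.0, [310, 182], 94)
   low boxes green (0.4816, 0.1467, 0.0306, 85, 56, 25.8, [265, 165], 269)
   low boxes green (0.4603, 0.0126, 0.0331, 88, 31, -7.6, [235, 185], 201)
   low boxes blue (0.6526, 0.1422, 0.0307, 66, 16, 72.9, [316, 186], 90)
side box [(0.6211, 0.159, 0.0628, 90, 55, 72.5, [184, 226], 601)]
   low boxes red (0.4774, 0.2832, 0.034, 89, 44, 10.3, [223, 286], 747)
   low boxes yellow (0.6068, 0.1763, 0.0389, 96, 43, 41.8, [185, 238], 160)
   low boxes green (0.4559, 0.0196, 0.0336, 86, 30, -10.8, [269, 215], 261)
   low boxes green (0.4773, 0.154, 0.0312, 86, 55, 26.5, [245, 247], 578)
   low boxes blue (0.5851, 0.1677, 0.0305, 66, 25, 71.1, [197, 242], 172)
wrist box [(0.6209, 0.159, 0.0635, 89, 54, 71.7, [259, 219], 1617)]
   low boxes red (0.477, 0.2813, 0.0344, 90, 43, 10.0, [335, 127], 1256)
   low boxes green (0.4577, 0.0175, 0.0341, 90, 31, -9.4, [171, 118], 892)
   low boxes green (0.4774, 0.1503, 0.0315, 86, 51, 26.9, [252, 125], 1546)
   low boxes blue (0.585, 0.1654, 0.0313, 64, 23, 72.1, [263, 192], 351)
32.975
```

View pics/wrist_yellow.png

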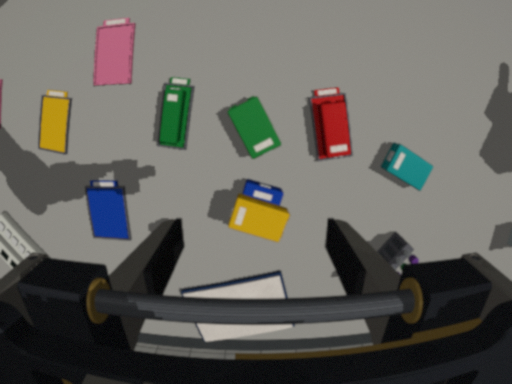

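Red is centred in its tray at (331,128), and yellow is exposed at (259,218). Yellow is next.

```bash
python3 - <<'E'
from h import *
pick('yellow',.6213,.158,72); place('yellow'); look('blue'); print(env.sense()["t"])
E
```

```text
yellow grip width 0.0542 force 15.00002235174179 F [ 0.21 -0.27  0.74]
lifted width 0.0537 F [-0.51 -0.25 -1.9 ] t 38.5417
set at dz 0.006 dF [-0.67 -0.16  1.19] ee [ 0.4559 -0.241   0.0179]
t 44.5583 width 0.09154467209559998
scene box [(0.62, 0.1529, 0.0305, 87, 70, -14.0, [308, 182], 433)]
   low boxes red (0.4822, 0.279, 0.0335, 84, 47, 6.7, [288, 146], 211)
   low boxes red (0.7588, -0.3504, 0.0333, 19, 17, -43.5, [245, 322], 71)
   low boxes yellow (0.4571, -0.2432, 0.0333, 90, 54, -10.7, [171, 234], 533)
   low boxes green (0.4816, 0.1466, 0.0304, 85, 55, 26.1, [265, 166], 274)
   low boxes green (0.4603, 0.0112, 0.0337, 88, 32, -7.9, [235, 185], 197)
   low boxes blue (0.6212, 0.1531, 0.0307, 87, 68, -16.5, [308, 181], 404)
side box [(0.6171, 0.1583, 0.031, 89, 67, -16.2, [187, 237], 685)]
   low boxes red (0.4772, 0.283, 0.0339, 90, 43, 9.6, [223, 286], 750)
   low boxes yellow (0.4565, -0.238, 0.0338, 88, 56, -9.8, [295, 171], 286)
   low boxes green (0.4567, 0.0195, 0.0336, 84, 31, -8.2, [269, 215], 260)
   low boxes green (0.4779, 0.153, 0.0311, 86, 54, 26.8, [245, 247], 575)
   low boxes blue (0.6171, 0.1583, 0.031, 89, 67, -16.2, [187, 236], 650)
wrist box [(0.616, 0.1565, 0.0316, 86, 64, -16.4, [259, 209], 1690)]
   low boxes red (0.4774, 0.2816, 0.0345, 89, 43, 9.8, [336, 125], 1235)
   low boxes yellow (0.4553, -0.2395, 0.034, 89, 55, -10.7, [48, 124], 970)
   low boxes green (0.4579, 0.0173, 0.0342, 90, 31, -9.4, [172, 117], 894)
   low boxes green (0.4773, 0.1505, 0.0315, 86, 51, 27.2, [254, 123], 1541)
   low boxes blue (0.616, 0.1565, 0.0316, 86, 64, -16.4, [259, 209], 1676)
46.25
```

View pics/wrist_blue.png

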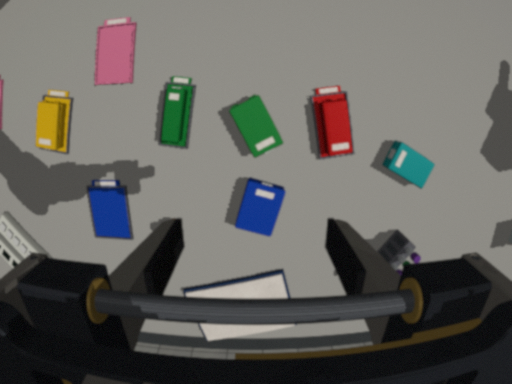

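Yellow is flat and centred in its tray at (54,124). However, the contact test fired at dz = 6 mm, probably on force noise, so the box may have been released slightly high. For blue I'll ignore triggers above 2 mm and require two agreeing readings.

```bash
sed -i "s/if (F()-f0)\[2\]>0.8: break/if dz<.0021 and (F()-f0)[2]>1.2:\n            env.pause(.15)\n            if (F()-f0)[2]>1.0: break/" h.py
python3 - <<'E'
from h import *
pick('blue',.6173,.1563,-16.2); place('blue')
env.reach(np.array([.5,-.1,.40]),frame((.5,-.1,.40),0)[1])
p,W,d=wrist(); cv2.imwrite('pics/fin_w.png',p[:,:,::-1])
for c in HUE: print(c,*rects(p,W,c,.025,.045))
p,W,d=cloud('scene'); cv2.imwrite('pics/fin_s.png',p[:,:,::-1])
for c in HUE: print(c,*rects(p,W,c,.025,.045))
s=env.sense();print(s["t"])
E
```

```text
blue grip width 0.066 force 14.999964237213135 F [-0.69  0.02  1.34]
lifted width 0.066 F [-0.75 -0.52 -3.29] t 51.375
set at dz -0.0 dF [1.16 1.1  1.24] ee [ 0.6366 -0.1352  0.0121]
t 60.3333 width 0.09200243540223961
red (0.4777, 0.2799, 0.0345, 88, 42, 10.0, [437, 139], 628)
yellow (0.4555, -0.2405, 0.0342, 91, 56, -11.8, [179, 122], 1260)
green (0.4579, 0.0165, 0.0343, 91, 31, -8.8, [318, 126], 689) (0.4778, 0.1484, 0.0316, 86, 52, 27.3, [382, 135], 926)
blue (0.6355, -0.1357, 0.0345, 87, 65, -0.2, [237, 216], 1302)
red (0.4804, 0.2777, 0.0335, 86, 45, 9.7, [288, 146], 207) (0.7587, -0.3503, 0.0332, 20, 17, -44.7, [245, 322], 70)
yellow (0.4573, -0.2434, 0.0334, 90, 55, -11.1, [171, 234], 529)
green (0.4808, 0.1479, 0.0308, 85, 59, 25.7, [265, 165], 270) (0.4594, 0.0136, 0.0331, 86, 30, -8.4, [235, 185], 196)
blue (0.6388, -0.138, 0.0337, 91, 68, 0.8, [256, 241], 667)
61.4
```

View pics/fin_w.png

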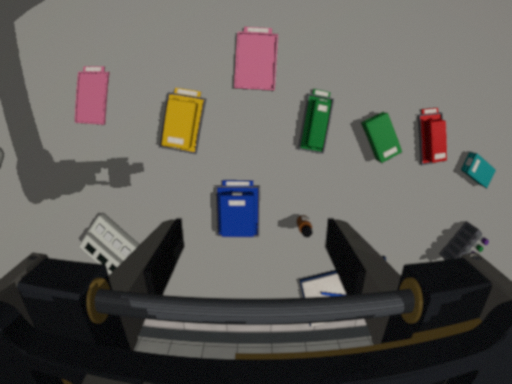

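View pics/fin_s.png

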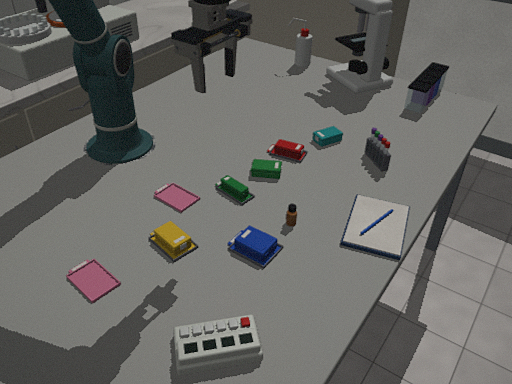

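All four boxes lie flat in their own trays, in the scene view at red (288,148), green (235,187), yellow (172,238) and blue (256,243). The bottle at (291,215) and the rack at (377,150) haven't moved, and the arm is clear.

```bash
python3 -c "
from station import workorder; print(workorder.finish_job())"
```

```text
the job is handed in; nothing more can be done
None
```

I've handed the job in: all four boxes lie flat and lengthwise in their own trays, and the bottle and rack stand where they were, but yellow may have dropped up to about 6 mm at release and green was set down with about a 10 N press.

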